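# Set the vent of the drying box and latch its door

### The job

Get the drying box ready: lift the orange handle of its vent slide out of the recess it is parked in, move it along and let it drop fully into the notch that belongs to the red tag, and push the door shut until its latch snaps in. Leave the jar inside the box standing upright.

Things in the scene. Friction and masses are not known exactly. Their poses are not given: they have to be found in the camera images.
- drying_box: fixed grey box, 120 (x) x 170 (y) x 100 mm high; origin under its centre at table height; x points into the box away from its door, y along the rails on the roof (left seen from the door side), z up
- strip_mid (a point): nominal centre of the brass notched strip, on the roof (z 100 mm) between two 12 mm high rails along y. Teeth 10 mm high; a wide parking recess at the right (-y) end, then three notches, 14 mm wide, 28 mm apart. The handle hides part of it; the real strip sits up to 5 mm to either side along y, which the poses do not tell: feel for it
- vent_slide (a joint): place of the orange handle along the rails (m): its centre is at y = -0.048 + this value in the box's frame; range -0.010 to 0.100, grows to the left (+y). Starts parked near 0. Friction about 1.2 N; about 3 N when the pin drags over the teeth
- vent_lift (a joint): how far the orange handle is lifted (m): 0 with its pin (10 mm wide along y) fully down, about 0.0095 with the pin resting on the teeth, 0.018 at its upper stop. Spring and weight press it down with about 4 to 5 N, so it drops by itself once the pin is over a notch
- handle (a point): underside centre of the orange handle's top plate, 166 mm above the table when down (rises and slides with the handle). Plate 72 (x) x 84 (y) x 6 mm, too wide to grip, on two upright walls (each 60 mm long in x, 48 mm apart inside), making a tunnel along x open to the front: a closed gripper pointing forward and down goes in under the plate's front edge
- tunnel_floor (a point): centre of the floor of the handle's tunnel, on top of a 24 mm (x) wide orange bar, 123 mm above the table when down; in front of and behind the bar the floor is the black carriage (44 mm long in x), its top 117 mm above the table. The bar rises with the handle, the carriage does not
- red_tag: red square tag, 16 x 16 x 3 mm, flat on the roof 49 mm in front of the rails' centre line; origin in its underside's centre, axes as the box's. It marks the wanted notch, whose centre lies within 5 mm of the tag's in the box's y. A yellow and a blue tag mark the other two notches; the colours change places
- door (a joint): angle of the white door (rad): 0 shut, grows as it opens to the front; hinged at its left (+y) edge, 152 mm wide, 10 to 96 mm above the table, 8 mm thick. A weak spring swings it towards 0.5 unless latched; latched it opens no more than about 0.02
- door_push (a point): centre of the steel push plate (46 mm wide, 70 mm high) on the door's outer face, 117 mm from the hinge axis along the door and 5 mm in front of it, 60 mm above the table; moves with the door
- door_hinge (a point): point on the upright hinge axis of the door, 60 mm above the table
- tongue (a joint): how far the door's sprung brass tongue is pushed in (m): 0 fully out. Closing, its slope meets the steel strike (which stands 7 mm in front of the shut door, past its right edge) at about 0.08 rad, goes in about 5 mm and springs out behind the strike near 0.015 rad; this takes about 6 to 15 N at the push plate
- jar_in_mid (a point): centre (half-way up) of the dark pigment jar standing in the box, 44 mm diameter, 68 mm high; z is its axis

How it is judged (in metres and radians):
At the end, for the whole second after the job is handed in: the orange handle is down in the red tag's notch (lift under 3 mm, within 12 mm of the tag along the rails), the door is shut (under 0.03 rad) with its tongue sprung out behind the strike (pushed in under 2 mm), and the jar in the box stands upright (within 0.2 rad) (value of joint vent_lift below 0.003 m and y of handle in the frame of red_tag between -0.012 and 0.012 m and value of joint door below 0.03 rad and value of joint tongue below 0.002 m and angle between jar_in_mid's own z axis and vertical below 0.2 rad); the robot touches nothing.
It fails at once if the jar in the box is knocked over (angle between jar_in_mid's own z axis and vertical above 0.7 rad).
It also fails if it takes over 61 s, if anything falls off the work surface, if the arm or the gripper's body presses on something with over 40 N, if the wrist force passes 120 N, or if a joint passes its speed limit or range.

### The arm

A 6-joint arm with a two-finger parallel gripper is mounted at the origin on a cart in front of the work surface, level with it; the furniture and walls round the work are solid. World frame = base frame: x ahead of the robot, y to its left, z up, the work surface at z = 0. Lengths are in mm, angles in rad, forces in N, time in s.
With the tool pointing down it reaches from about 325 to 900 mm from the base axis. Payload 3.5 kg.
Tool frame: the origin (TCP) lies at the very end of the fingers, on their centre line; the grasp point (between the pads) lies 19 mm behind it (grip_point_offset is the distance from the TCP to the grasp point, in mm); z points along the fingers, y is the line along which they close (so a half turn about z gives the same grasp; the last joint's range is limited). The gripper opens to 85 mm and grips with 20 to 120 N. Pads are 22 mm wide; open, the fingers measure 114 mm over their backs; the gripper's body (76 mm by 85 mm) begins 54 mm behind the grasp point. The pads swing forward as they close: fully open they stand 13 mm farther back than shut.
Start: joints at [1.238, 0.276, -0.026, 1.268, 0, 1.467], TCP at [142.371, 608.566, 231.313] pointing down, gripper open.
Joint ranges: [-3.12, 3.12], [-0.85, 1.88], [-1.08, 1.24], [-1.95, 2.15], [-1.57, 1.53], [-3.14, 3.14]. Speed limits (rad/s): [2.57, 2.57, 3.14, 3.14, 3.14, 3.14].

### API

Orientations are given as a 3x3 rotation matrix whose columns are the frame's x, y, z axes.
In Python, from rig import get_state, camera, hand_in, grip_point_offset gives the robot as it stands.
- The arm moves only by the shell command python3 -m pendant 'ROWS'. ROWS is a JSON object of lists of equal length, an entry for each row: "angular": the turn, a rotation vector about the tool's x, y, z each as a share of 8 degrees, from -1 to 1, a list of three; "linear": the shift along the tool's x, y, z each as a share of 25 mm, from -1 to 1, a list of three; "grip": the closure, from 0 (fully open) to 1 (shut). In form: {"angular": [[wx, wy, wz], ...], "linear": [[x, y, z], ...], "grip": [grip, ...]}. A call has 1 to 8 rows; each row shifts and turns the commanded pose from where the row before left it, along the tool's axes as they then stand; what a row does not reach is not made up. A row lasts 1/10 s, in which the tool goes at most 50 mm and 8.59 degrees, less where a joint would pass 70% of its speed; a pose out of reach is approached as far as the arm can. A call with a number of a shift or a turn outside -1 to 1 is refused whole. A call with a gripper value outside its range is refused whole. The fingers move at their own pace and stop on an object; the grip force is fixed at half the most. Time passes only in rows, so rows that do not move let the fingers close. It gives the time, the measured TCP pose, the force, the opening and the grip force at its end, in the units of the state.
- get_state(): the state, without advancing time (a new reading comes with each control period).
- camera(name): name is "scene" or "top" or "wrist"; returns a dict with "frame" (400x640x3 uint8, red, green, blue), "fx", "fy", "cx", "cy" (pixels), "T" (4x4, takes a point from camera to world coordinates). Camera axes: x right, y down, z forward; pixel columns grow to the right and rows downward; lengths in mm; the calibration is good to about 2 mm. A picture is of the moment at which its call begins. There is no depth.
- hand_in(): hands the job in; it is judged then, once.
The state is a dict: "t": time; "joints": joint angles; "joint_velocities": joint speeds; "effort": joint torques, N m; "position": TCP position; "orientation": TCP orientation; "ft_force": force on the tool from outside, world axes, zero at the start; "ft_torque": the same for the moment, N m; "opening": finger opening in mm; "grasp_force": force on a finger pad.
Only numpy, scipy, OpenCV 4.12 (cv2) and the standard library are available. Lean on these libraries where they do the work, as an engineer would, in place of code of your own. Each camera call takes 0.05 s, during which the arm holds its last target. There are 200 camera calls.

## Working session

There is one attempt and no reset: what is moved stays moved. The work goes in short steps, Python scripts to look and compute and a shell command to move; the robot and the scene stay as the last step left them, time stands still between calls to the robot, and variables do not carry over. Pictures are saved under pics/ and viewed, at most 10 in all, crops included, and the job is handed in when it is done.

```bash
mkdir -p pics; ls; python3 - <<'E'
from rig import *
import cv2,numpy as np
s=get_state();print(s)
print(grip_point_offset)
for n in("scene","top"):
    c=camera(n);cv2.imwrite(f"pics/{n}0.png",c["frame"][:,:,::-1]);print(n,c["fx"],c["cx"],c["cy"],c["T"].round(3).tolist() if hasattr(c["T"],'round') else c["T"])
    np.savez(f"{n}0.npz",**{k:np.array(v) for k,v in c.items()})
E
```

```text
pics
{'t': 0.0, 'joints': array([ 1.23759966e+00,  2.77139106e-01, -2.78887999e-02,  1.26802046e+00,
       -2.76209399e-05,  1.46739908e+00]), 'joint_velocities': array([-0.00088085,  0.00043228, -0.00015031, -0.00052197,  0.00015733,
       -0.00018013]), 'effort': array([ 1.07228334e-04, -4.45514166e+01,  2.95198524e+01,  1.63687812e-02,
        4.91357952e-06,  2.86638937e-06]), 'position': array([142.1201503 , 607.8161806 , 230.15219691]), 'orientation': array([[-9.73712038e-01,  2.27781393e-01, -7.10463566e-04],
       [ 2.27782409e-01,  9.73709714e-01, -2.13721739e-03],
       [ 2.04966919e-04, -2.24286541e-03, -9.99997464e-01]]), 'ft_force': array([ 0.31011957, -0.49906366, -0.13659128]), 'ft_torque': array([-0.01769372,  0.00824474, -0.02585126]), 'grasp_force': 0.0, 'opening': 85.23560362341514}
18.700000000000003
scene 389.0861003370336 322.99821217972715 204.44327578513742 [[0.583, -0.391, 0.712, -83.031], [-0.812, -0.269, 0.518, -70.177], [-0.011, -0.88, -0.474, 510.943], [0.0, 0.0, 0.0, 1.0]]
top 414.5074384451097 320.7127648925343 203.6055674665258 [[0.027, -0.985, 0.169, 358.43], [-1.0, -0.028, -0.008, 375.325], [0.013, -0.169, -0.986, 949.513], [0.0, 0.0, 0.0, 1.0]]
```

View pics/scene0.png

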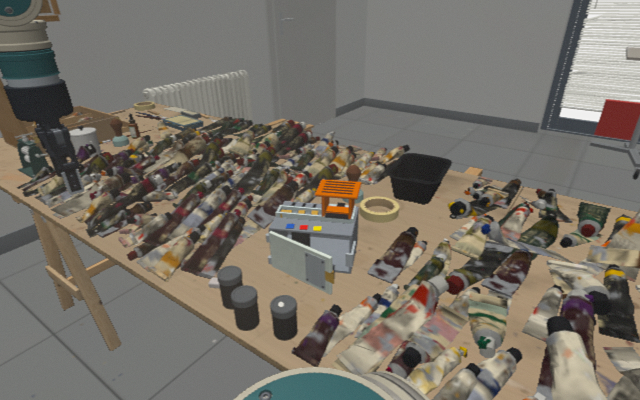

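View pics/top0.png

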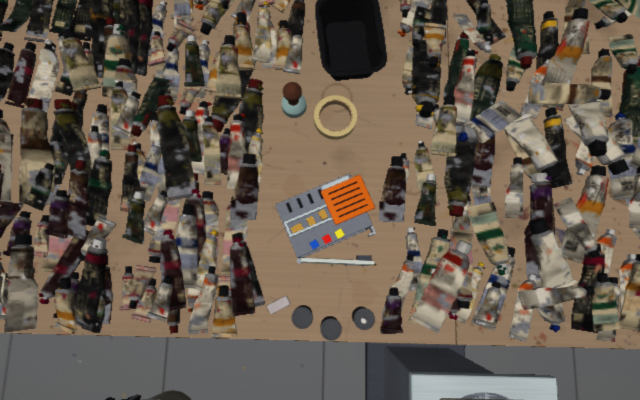

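Scene view shows box at about (315,240), door ajar. Top view: box at (325,215), tags blue (314,244), red (327,239), yellow (339,233), handle (347,200), door edge (300,260)-(375,263), jars in front of the box at (302,317), (331,328), (363,318).

```bash
cat > h.py <<'E'
import numpy as np,cv2
def ray(c,u,v,z):
    T=np.array(c["T"]);d=T[:3,:3]@np.array([(u-c["cx"])/c["fx"],(v-c["cy"])/c["fy"],1]);o=T[:3,3]
    return o+d*(z-o[2])/d[2]
def proj(c,p):
    T=np.array(c["T"]);q=T[:3,:3].T@(np.array(p)-T[:3,3]);return np.array([c["fx"]*q[0]/q[2]+c["cx"],c["fy"]*q[1]/q[2]+c["cy"]])
def blobs(c,lo,hi,amin=15):
    h=cv2.cvtColor(c["frame"],cv2.COLOR_RGB2HSV);m=cv2.inRange(h,np.array(lo),np.array(hi))
    n,l,s,ce=cv2.connectedComponentsWithStats(m);return [(s[i,4],ce[i],l==i) for i in range(1,n) if s[i,4]>=amin]
E
python3 - <<'E'
from h import *
for n,roi in(("top",(260,400,150,290)),("scene",(250,380,170,300))):
    c=np.load(n+"0.npz");c={k:c[k] for k in c}
    f=np.zeros_like(c["frame"]);a,b,p,q=roi;f[p:q,a:b]=c["frame"][p:q,a:b];c["frame"]=f
    for nm,lo,hi,z in(("red",(0,200,120),(4,255,255),103),("red2",(174,200,120),(180,255,255),103),("yel",(24,200,120),(34,255,255),103),("blue",(100,150,100),(125,255,255),103),("orange",(7,200,120),(17,255,255),172)):
        for A,ce,m in blobs(c,lo,hi):
            print(n,nm,A,ce.round(1),ray(c,*ce,z).round(1))
            if nm=="orange" and A>200:
                ys,xs=np.nonzero(m);r=cv2.minAreaRect(np.stack([xs,ys],1).astype(np.float32));print(r,[ray(c,*x,172).round(1).tolist() for x in cv2.boxPoints(r)])
    cv2.imwrite(f"pics/{n}crop.png",cv2.resize(c["frame"][p:q,a:b,::-1],None,fx=4,fy=4,interpolation=cv2.INTER_CUBIC))
E
```

```text
top red 42 [326.6 238.6] [431.3 354.6 103. ]
top yel 36 [339.1 233.2] [443.  329.3 103. ]
top blue 56 [314.  244.1] [419.5 380.  103. ]
top orange 1308 [347.5 199.5] [501.2 318.2 172. ]
((347.3017272949219, 199.37069702148438), (36.10927200317383, 43.33112335205078), 66.80140686035156) [[515.5, 370.5, 172.0], [551.3, 294.6, 172.0], [487.2, 266.9, 172.0], [452.4, 342.0, 172.0]]
scene red 19 [303.3 227.1] [429.6 351.9 103. ]
scene yel 26 [317.  228.4] [441.1 326.4 103. ]
scene blue 28 [289.8 225.5] [418.7 378.  103. ]
scene orange 688 [338.6 193.9] [477.6 299.9 172. ]
((335.7939758300781, 195.1652374267578), (41.46007537841797, 36.36442184448242), 13.392498016357422) [[402.6, 308.9, 172.0], [539.5, 389.9, 172.0], [546.5, 292.8, 172.0], [414.8, 230.8, 172.0]]
scene orange 15 [323.1 207. ] [417.8 293.9 172. ]
```

View pics/topcrop.png

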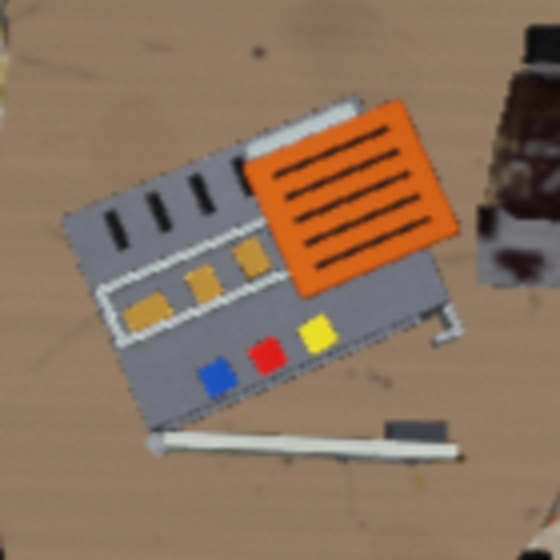

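View pics/scenecrop.png

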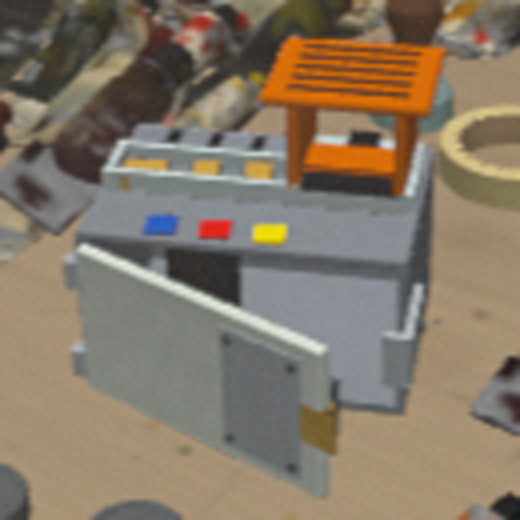

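Crops: tags order blue-red-yellow, so red marks the middle notch (between the brass teeth at crop (203,284) and (252,257)); door ajar with push plate near its free right end; box yaw ≈ 24.5°.

```bash
cat >> h.py <<'E'
yaw=np.deg2rad(24.5);ex=np.array([np.cos(yaw),np.sin(yaw),0]);ey=np.array([-np.sin(yaw),np.cos(yaw),0]);ez=np.array([0,0,1.])
RED=np.array([430.6,353.6,100.])          # mean of two views
H=np.array([501.3,318.3,0])
O=RED+49*ex; O[2]=0                       # rail centre line at the red tag's y
def B(p): p=np.array(p)-O; return np.array([p@ex,p@ey,p[2]]).round(1)
def W(b): return O+b[0]*ex+b[1]*ey+b[2]*ez
def tgt(tilt,az=yaw):
    y=np.array([-np.sin(az),np.cos(az),0]);f=np.array([np.cos(az),np.sin(az),0])
    t=np.deg2rad(tilt);z=np.cos(t)*f-np.sin(t)*ez;return np.stack([np.cross(y,z),y,z],1)
from scipy.spatial.transform import Rotation as Ro
def plan(s,b=None,R=None,world=None):
    Rc=s["orientation"];out=[]
    if R is not None:
        v=Ro.from_matrix(Rc.T@R).as_rotvec(degrees=True)/8;print("rot units",v.round(2))
    if b is not None or world is not None:
        p=W(b) if world is None else np.array(world);R_=Rc if R is None else R
        print("lin units",(R_.T@(p-s["position"])/25).round(2))
def show(s):
    print("t",round(s["t"],2),"box",B(s["position"]),"F box",round(s["ft_force"]@ex,1),round(s["ft_force"]@ey,1),round(s["ft_force"][2],1),"z",s["orientation"][:,2].round(3),"open",round(s["opening"],1))
E
python3 - <<'E'
from h import *
from rig import get_state
t=np.load("top0.npz");c=np.load("scene0.npz")
print("handle in box",B(H), "proj scene",proj(c,[*H[:2],172]))
for (u,v) in ((203,284),(252,257),(148,312),(228,270)): print("teeth",B(ray(t,260+u/4,150+v/4,110)))
print("hinge",B(ray(t,260+156/4,150+442/4,96)),"doortip",B(ray(t,260+459/4,150+452/4,96)),"strike",B(ray(t,260+455/4,150+330/4,80)))
print("roofcorner L front",B(ray(t,260+148/4,150+430/4,100)),"left back",B(ray(t,260+63/4,150+217/4,100)))
for u,v in((302,317),(331,328),(363,318)): print("jar",ray(t,u,v,68).round(0),B(ray(t,u,v,68)))
# scene plate corners of push plate
for u,v in((222,333),(298,365),(222,438),(298,475)): print(u,v,250+u/4,170+v/4)
s=get_state();show(s)
plan(s,(-110,-62,200),tgt(35))
E
```

```text
handle in box [  0.7 -61.4   0. ] proj scene [337.50674654 187.14654733]
teeth [ -2.8  16.7 110. ]
teeth [  0.3 -11.8 110. ]
teeth [ -5.1  48.  110. ]
teeth [ -1.1   2.1 110. ]
hinge [-66.6  69.6  96. ] doortip [-131.6  -70.9   96. ] strike [-73.2 -97.3  80. ]
roofcorner L front [-59.6  70.9 100. ] left back [ 59.   69.7 100. ]
jar [271. 400.  68.] [-174.4  108.6   68. ]
jar [251. 340.  68.] [-217.9   62.3   68. ]
jar [273. 275.  68.] [-225.5   -6.4   68. ]
222 333 305.5 253.25
298 365 324.5 261.25
222 438 305.5 279.5
298 475 324.5 288.75
t 0.1 box [-206.   351.   230.3] F box -0.4 -0.4 0.4 z [-0.001 -0.002 -1.   ] open 85.4
rot units [-2.27 -6.62 -4.33]
lin units [ -1.21 -16.52   3.84]
```

```bash
python3 -m pendant '{"angular":[[-0.25,-0.74,-0.48],[-0.25,-0.74,-0.48],[-0.25,-0.74,-0.48],[-0.25,-0.74,-0.48],[-0.25,-0.74,-0.48],[-0.25,-0.74,-0.48],[-0.25,-0.74,-0.48],[-0.25,-0.74,-0.48]],"linear":[[0,0,0],[0,0,0],[0,0,0],[0,0,0],[0,0,0],[0,0,0],[0,0,0],[0,0,0]],"grip":[1,1,1,1,1,1,1,1]}'
python3 - <<'E'
from h import *
from rig import get_state
s=get_state();show(s);plan(s,(-110,-62,200),tgt(35));print(s["joints"].round(2))
E
```

```text
t: 0.9
position: [141.9, 608.5, 231.4]
orientation: [[-0.615, -0.352, 0.706], [-0.208, 0.936, 0.285], [-0.761, 0.029, -0.649]]
ft_force: [0.2, 1.1, -0.2]
opening: 0.1
grasp_force: 0.0
t 0.9 box [-206.   351.7  231.4] F box 0.6 0.9 -0.2 z [ 0.706  0.285 -0.649] open 0.1
rot units [-0.26 -0.67 -0.46]
lin units [ -1.17 -16.55   3.87]
[ 1.57  0.12 -0.46  0.57 -0.78  1.05]
```

```bash
python3 -m pendant '{"angular":[[-0.26,-0.67,-0.46],[0,0,0],[0,0,0],[0,0,0],[0,0,0],[0,0,0],[0,0,0],[0,0,0]],"linear":[[0,0,0],[0,-0.9,0],[0,-0.9,0],[0,-0.9,0],[0,-0.9,0],[0,-0.9,0],[0,-0.9,0],[0,-0.9,0]],"grip":[1,1,1,1,1,1,1,1]}'
python3 -m pendant '{"angular":[[0,0,0],[0,0,0],[0,0,0],[0,0,0],[0,0,0],[0,0,0],[0,0,0],[0,0,0]],"linear":[[0,-0.9,0],[0,-0.9,0],[0,-0.9,0],[0,-0.9,0],[0,-0.9,0],[0,-0.9,0],[0,-0.9,0],[0,-0.9,0]],"grip":[1,1,1,1,1,1,1,1]}' | head -1
python3 - <<'E'
from h import *
from rig import get_state
s=get_state();show(s);plan(s,(-80,-62,132),tgt(35));print(s["joints"].round(2))
E
```

```text
t: 1.7
position: [207.3, 463.7, 230.3]
orientation: [[-0.527, -0.412, 0.743], [-0.238, 0.911, 0.337], [-0.816, 0.001, -0.578]]
ft_force: [0.3, -0.3, -0.0]
opening: 0.1
grasp_force: 0.0
t: 2.5
t 2.5 box [-205.3   16.7  236.6] F box -0.1 -1.2 -0.9 z [ 0.741  0.333 -0.583] open 0.1
rot units [-0.03 -0.08 -0.02]
lin units [ 0.55 -3.15  6.51]
[ 0.96 -0.61 -1.08  0.23 -0.43  0.34]
```

```bash
python3 -m pendant '{"angular":[[0,0,0],[0,0,0],[0,0,0],[0,0,0],[0,0,0],[0,0,0],[0,0,0],[0,0,0]],"linear":[[0,-0.4,0.8],[0,-0.4,0.8],[0,-0.4,0.8],[0,-0.4,0.8],[0,-0.4,0.8],[0,-0.4,0.8],[0,-0.4,0.6],[0,0,0]],"grip":[1,1,1,1,1,1,1,1]}' | head -1
python3 - <<'E'
from h import *
from rig import get_state,camera
s=get_state();show(s);plan(s,(-80,-62,132),tgt(35));print(s["joints"].round(2))
c=camera("wrist");cv2.imwrite("pics/w1.png",c["frame"][:,:,::-1])
h=[ proj(c,W((-36,-62+dy,166))).round() for dy in(-42,0,42)];print(h)
E
```

```text
t: 3.3
t 3.3 box [-84.9 -44.4 176.5] F box 0.4 0.2 -0.1 z [ 0.73   0.314 -0.607] open 0.0
rot units [-0.13 -0.3  -0.03]
lin units [ 1.35 -0.7   1.18]
[ 0.57 -0.28 -1.08 -0.14 -0.13  0.09]
[array([240., 251.]), array([299., 251.]), array([358., 252.])]
```

View pics/w1.png

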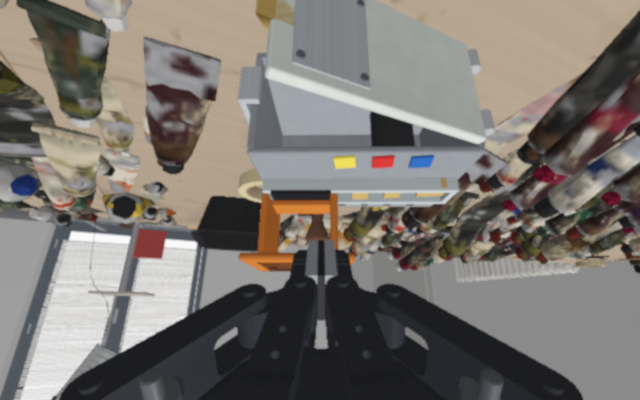

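Wrist view (upside down): tunnel mouth between walls at columns 278 and 331, plate front edge at row ~257, close to the prediction. Joint 3 is at its limit, so I use a steeper tilt of 45°.

```bash
python3 - <<'E'
from h import *
from rig import get_state
s=get_state();plan(s,(-75,-61,140),tgt(45))
E
```

```text
rot units [-0.12  0.96 -0.04]
lin units [ 0.75 -0.69  1.34]
```

```bash
python3 -m pendant '{"angular":[[-0.06,0.48,-0.02],[-0.06,0.48,-0.02],[0,0,0],[0,0,0],[0,0,0],[0,0,0]],"linear":[[0,0,0],[0,0,0],[0.25,-0.35,0.4],[0.25,-0.35,0.4],[0.25,0,0.54],[0,0,0]],"grip":[1,1,1,1,1,1]}' | head -1
python3 - <<'E'
from h import *
from rig import get_state,camera
s=get_state();show(s);plan(s,(-20,-61,128),tgt(45));print(s["joints"].round(2))
c=camera("wrist");cv2.imwrite("pics/w2.png",c["frame"][:,:,::-1])
E
```

```text
t: 3.95
t 3.95 box [-76.2 -60.1 139.5] F box -0.1 0.7 0.0 z [ 0.642  0.295 -0.708] open -0.1
rot units [ 0.01 -0.01  0.01]
lin units [-1.26 -0.03  1.92]
[ 0.49 -0.2  -1.02 -0.04 -0.04  0.04]
```

View pics/w2.png

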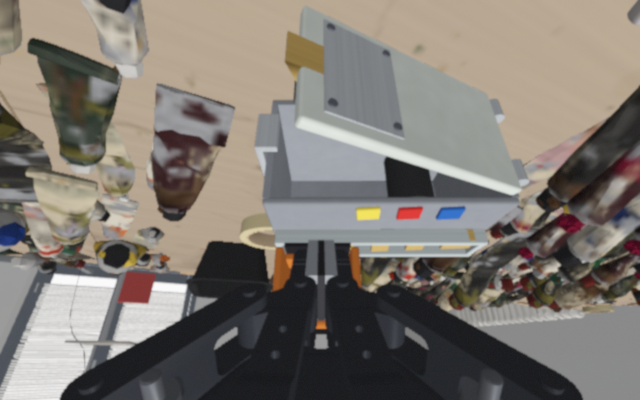

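Wrist view: closed fingers (columns 308-337) centred between the tunnel walls (~295 and ~346). Going in.

```bash
python3 -m pendant '{"angular":[[0,0,0],[0,0,0],[0,0,0],[0,0,0],[0,0,0]],"linear":[[-0.31,0,0.48],[-0.31,0,0.48],[-0.31,0,0.48],[-0.31,0,0.48],[0,0,0]],"grip":[1,1,1,1,1]}' | head -1
python3 - <<'E'
from h import *
from rig import get_state
s=get_state();show(s);print(s["joints"].round(2), "up 10mm:",(s["orientation"].T@ez*10/25).round(3),"ey10:",(s["orientation"].T@ey*10/25).round(3))
E
```

```text
t: 4.5
t 4.5 box [-17.  -59.7 131.1] F box -0.2 0.1 0.3 z [ 0.645  0.297 -0.704] open -0.1
[ 0.48 -0.05 -0.93 -0.1  -0.03  0.03] up 10mm: [-0.284  0.    -0.282] ey10: [-0.001  0.4    0.001]
```

```bash
for i in 1; do python3 -m pendant '{"angular":[[0,0,0],[0,0,0]],"linear":[[-0.14,0,-0.14],[0,0,0]],"grip":[1,1]}' | head -1; python3 -c "
from h import *
from rig import get_state
show(get_state())"; python3 -m pendant '{"angular":[[0,0,0],[0,0,0]],"linear":[[-0.14,0,-0.14],[0,0,0]],"grip":[1,1]}' | head -1; python3 -c "
from h import *
from rig import get_state
show(get_state())";python3 -m pendant '{"angular":[[0,0,0],[0,0,0]],"linear":[[-0.14,0,-0.14],[0,0,0]],"grip":[1,1]}' | head -1; python3 -c "
from h import *
from rig import get_state
show(get_state())"; done
```

```text
t: 4.7
t 4.7 box [-19.5 -59.9 134.9] F box 0.1 -0.2 -0.3 z [ 0.644  0.296 -0.706] open 0.2
t: 4.9
t 4.9 box [-20.7 -60.2 138.3] F box -2.3 0.1 -4.5 z [ 0.642  0.295 -0.708] open -0.1
t: 5.1
t 5.1 box [-20.8 -60.3 142.7] F box -4.6 0.6 -4.4 z [ 0.641  0.294 -0.709] open 0.1
```

```bash
python3 -m pendant '{"angular":[[0,0,0],[0,0,0],[0,0,0]],"linear":[[-0.12,0,-0.12],[-0.12,0,-0.12],[0,0,0]],"grip":[1,1,1]}' | head -1
python3 - <<'E'
from h import *
from rig import get_state,camera
s=get_state();show(s)
c=camera("top");cv2.imwrite("pics/t2.png",c["frame"][:,:,::-1])
c=camera("scene")
f=cv2.resize(c["frame"][150:290,240:400,::-1],None,fx=4,fy=4,interpolation=cv2.INTER_CUBIC);cv2.imwrite("pics/s2.png",f)
E
```

```text
t: 5.4
t 5.4 box [-20.5 -60.3 151.4] F box -6.3 0.3 -4.6 z [ 0.642  0.295 -0.708] open -0.4
```

View pics/s2.png

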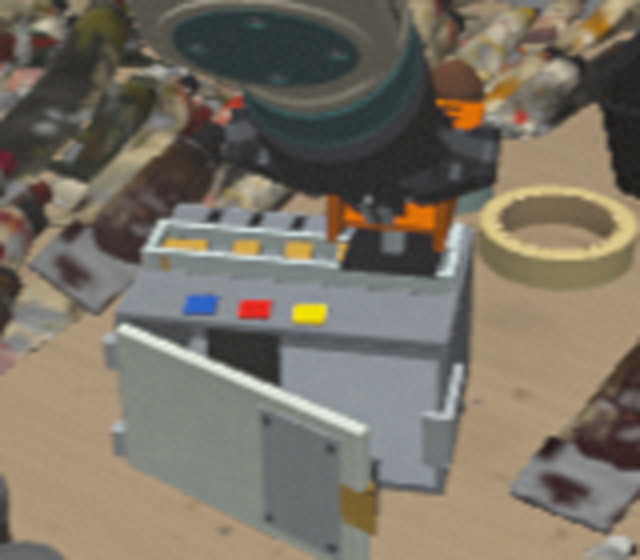

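Scene crop: the handle is lifted (gap above the black carriage). Slide left.

```bash
python3 -m pendant '{"angular":[[0,0,0],[0,0,0],[0,0,0],[0,0,0],[0,0,0],[0,0,0],[0,0,0]],"linear":[[0,0.3,0],[0,0.3,0],[0,0.3,0],[0,0.3,0],[0,0.3,0],[0,0.3,0],[0,0,0]],"grip":[1,1,1,1,1,1,1]}' | head -1
cat > hy.py <<'E'
from h import *
from rig import get_state,camera
import sys
s=get_state();show(s)
c=camera("top");f=np.zeros_like(c["frame"]);f[150:260,270:400]=c["frame"][150:260,270:400];c["frame"]=f
z=float(sys.argv[1])
bl=blobs(c,(7,180,100),(17,255,255),20)
pts=np.concatenate([np.argwhere(m)[:,::-1] for A,ce,m in bl])
q=np.array([B(ray(c,u,v,z)) for u,v in pts])
print([(A,ce.round(0)) for A,ce,m in bl])
print("orange y range",np.percentile(q[:,1],[0.5,2,98,99.5]).round(1),"x",np.percentile(q[:,0],[1,99]).round(1))
b=q[q[:,0]>10];print("back strip y",np.percentile(b[:,1],[1,99]).round(1))
cv2.imwrite("pics/hy.png",cv2.resize(camera("top")["frame"][150:270,270:400,::-1],None,fx=4,fy=4))
E
python3 hy.py 186
python3 - <<'E'
from h import *   # reference: same measurement on the first picture
c=dict(np.load("top0.npz"));f=np.zeros_like(c["frame"]);f[150:260,270:400]=c["frame"][150:260,270:400];c["frame"]=f
m=max(blobs(c,(7,180,100),(17,255,255),20),key=lambda b:b[0])[2]
q=np.array([B(ray(c,u,v,172)) for v,u in np.argwhere(m)]);print("ref y",np.percentile(q[:,1],[.5,2,98,99.5]),np.percentile(q[:,0],[1,99]))
E
```

```text
t: 6.2
t 6.2 box [-20.8 -14.9 150.9] F box -5.6 0.2 -5.2 z [ 0.641  0.295 -0.709] open -0.2
[(np.int32(1523), array([326., 208.]))]
orange y range [-57.1 -55.9  23.5  24.7] x [-33.7  34.7]
back strip y [-56.9  24.7]
ref y [-102.4755 -101.3     -21.9     -20.7245] [-33.151  35.451]
```

View pics/hy.png

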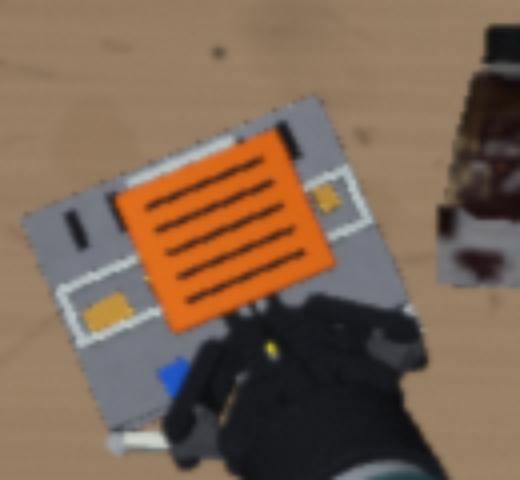

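Picture: handle has moved along with the fingers by 45 mm, at y ≈ -16 relative to the tag. Lower so the pin rests on the tooth.

```bash
python3 -m pendant '{"angular":[[0,0,0],[0,0,0],[0,0,0],[0,0,0]],"linear":[[0.19,0,0.19],[0.19,0,0.19],[0.19,0,0.19],[0,0,0]],"grip":[1,1,1,1]}' | head -1
python3 hy.py 181.5
```

```text
t: 6.7
t 6.7 box [-16.9 -15.3 134. ] F box -1.4 -1.0 -0.0 z [ 0.646  0.296 -0.703] open 0.2
[(np.int32(1507), array([326., 208.]))]
orange y range [-57.2 -56.   23.4  24.6] x [-33.6  34.9]
back strip y [-57.1  24.6]
```

```bash
python3 -m pendant '{"angular":[[0,0,0],[0,0,0],[0,0,0],[0,0,0]],"linear":[[0.16,0,0],[0,0.12,0],[0,0.12,0],[0,0.08,0]],"grip":[1,1,1,1]}' | head -1
python3 -c "
from h import *
from rig import get_state
show(get_state())"
python3 -m pendant '{"angular":[[0,0,0],[0,0,0],[0,0,0]],"linear":[[0,0.08,0],[0,0.08,0],[0,0,0]],"grip":[1,1,1]}' | head -1
python3 -c "
from h import *
from rig import get_state
show(get_state())"
python3 -m pendant '{"angular":[[0,0,0],[0,0,0],[0,0,0]],"linear":[[0,0.08,0],[0,0.08,0],[0,0,0]],"grip":[1,1,1]}' | head -1
python3 hy.py 181.5
```

```text
t: 7.2
t 7.2 box [-21.2  -7.  130.3] F box -0.5 -0.2 -0.3 z [ 0.645  0.296 -0.705] open 0.2
t: 7.5
t 7.5 box [-21.3  -3.8 130.1] F box 0.5 -3.8 1.2 z [ 0.645  0.294 -0.705] open -0.4
t: 7.8
t 7.8 box [-21.3   0.8 130.1] F box -0.4 -4.4 1.0 z [ 0.645  0.296 -0.705] open -0.1
[(np.int32(1500), array([322., 209.]))]
orange y range [-49.6 -48.4  30.4  31.5] x [-33.7  34.8]
back strip y [-49.   31.2]
```

```bash
S='from h import *
from rig import get_state
show(get_state())'
python3 -m pendant '{"angular":[[0,0,0],[0,0,0],[0,0,0]],"linear":[[0,0.08,0],[0,0.08,0],[0,0.08,0]],"grip":[1,1,1]}' | head -1; python3 -c "$S"
python3 -m pendant '{"angular":[[0,0,0],[0,0,0]],"linear":[[0,0.06,0],[0,0.06,0]],"grip":[1,1]}' | head -1; python3 -c "$S"
python3 -m pendant '{"angular":[[0,0,0],[0,0,0]],"linear":[[0,0.06,0],[0,0.0,0]],"grip":[1,1]}' | head -1; python3 -c "$S"
python3 hy.py 181.5
```

```text
t: 8.2
t 8.2 box [-21.3   6.8 130. ] F box 0.7 -4.2 0.4 z [ 0.645  0.296 -0.705] open 0.1
t: 8.4
t 8.4 box [-21.4  10.  130. ] F box 0.3 -3.8 0.6 z [ 0.644  0.296 -0.705] open 0.4
t: 8.6
t 8.6 box [-21.8  12.3 129.6] F box 1.1 -0.7 0.3 z [ 0.643  0.298 -0.706] open 0.1
t 8.6 box [-21.8  12.3 129.6] F box 1.1 -0.7 0.3 z [ 0.643  0.298 -0.706] open 0.1
[(np.int32(1477), array([316., 213.]))]
orange y range [-36.9 -35.8  42.7  44.1] x [-34.6  33. ]
back strip y [-36.7  43.8]
```

```bash
python3 -m pendant '{"angular":[[0,0,0],[0,0,0],[0,0,0]],"linear":[[0,0.08,0],[0,0.08,0],[0,0,0]],"grip":[1,1,1]}' | head -1; python3 hy.py 172
```

```text
t: 9.0
t 9.0 box [-21.7  14.2 129.7] F box -1.2 -4.2 1.1 z [ 0.645  0.293 -0.706] open -0.0
[(np.int32(1480), array([316., 213.]))]
orange y range [-36.4 -35.2  44.2  45.7] x [-33.7  34.6]
back strip y [-36.3  45.4]
```

```bash
python3 -m pendant '{"angular":[[0,0,0],[0,0,0],[0,0,0]],"linear":[[0,0.06,0],[0,0,0],[0,0,0]],"grip":[1,1,1]}' | head -1; python3 hy.py 172
```

```text
t: 9.4
t 9.4 box [-21.7  14.4 129.7] F box -0.7 -8.1 1.1 z [ 0.647  0.29  -0.705] open 0.1
[(np.int32(1480), array([316., 213.]))]
orange y range [-36.3 -35.1  44.3  45.7] x [-33.6  34.8]
back strip y [-36.2  45.4]
```

The handle is blocked at 8 N sideways: it sits in the notch. Recentre and withdraw, then plan the door.

```bash
python3 -m pendant '{"angular":[[0,0,0],[0,0,0],[0,0,0],[0,0,0],[0,0,0],[0,0,0],[0,0,0]],"linear":[[0,-0.25,0],[0,-0.25,0],[0,0,0],[0.35,0,-0.35],[0.35,0,-0.35],[0.35,0,-0.35],[0.35,0,-0.35]],"grip":[1,1,1,1,1,1,1]}' | head -1; python3 hy.py 172; python3 - <<'E'
from h import *
from rig import get_state
s=get_state();print(s["joints"].round(2));print(W((-165,-45,65)),np.hypot(*W((-165,-45,65))[:2]))
plan(s,(-165,-45,150),tgt(62))
E
```

```text
t: 10.2
t 10.2 box [-72.7   4.2 129.4] F box -0.3 -0.3 -0.4 z [ 0.644  0.296 -0.706] open 0.2
[(np.int32(1477), array([316., 213.]))]
orange y range [-36.5 -35.3  44.2  45.6] x [-33.5  34.7]
back strip y [-36.3  45.3]
[ 0.68 -0.11 -0.99 -0.07 -0.18  0.18]
[343.7056885  264.54732666  65.        ] 433.72674387224697
rot units [0.01 2.13 0.02]
lin units [ 2.82 -1.96 -2.47]
```

```bash
python3 -m pendant '{"angular":[[0,0.71,0],[0,0.71,0],[0,0.71,0],[0,0,0],[0,0,0],[0,0,0],[0,0,0],[0,0,0]],"linear":[[0,0,0],[0,0,0],[0,0,0],[0.7,-0.49,-0.62],[0.7,-0.49,-0.62],[0.7,-0.49,-0.62],[0.7,-0.49,-0.62],[0,0,0]],"grip":[1,1,1,1,1,1,1,1]}' | head -1; python3 - <<'E'
from h import *
from rig import get_state
s=get_state();show(s);print(s["joints"].round(2))
plan(s,(-165,-45,68),tgt(62))
E
```

```text
t: 11.1
t 11.1 box [-164.1  -45.9  151.2] F box -0.3 0.0 -0.4 z [ 0.428  0.196 -0.882] open 0.3
[ 0.54 -0.32 -0.89  0.52 -0.05  0.1 ]
rot units [0.01 0.01 0.01]
lin units [1.59 0.04 2.92]
```

```bash
python3 -m pendant '{"angular":[[0,0,0],[0,0,0],[0,0,0],[0,0,0],[0,0,0]],"linear":[[0.4,0,0.73],[0.4,0,0.73],[0.4,0,0.73],[0.4,0,0.73],[0,0,0]],"grip":[1,1,1,1,1]}' | head -1; python3 - <<'E'
from h import *
from rig import get_state,camera
s=get_state();show(s);print(s["joints"].round(2),"ex10",(s["orientation"].T@ex*10/25).round(3))
plan(s,(-140,-45,68))
c=camera("wrist");cv2.imwrite("pics/w3.png",c["frame"][:,:,::-1])
E
```

```text
t: 11.6
t 11.6 box [-164.9  -45.1   65.2] F box 0.0 -1.0 0.1 z [ 0.423  0.194 -0.885] open -0.1
[ 0.54 -0.16 -1.01  0.24 -0.05  0.1 ] ex10 [-0.354 -0.001  0.186]
lin units [-0.93  0.    0.37]
```

View pics/w3.png

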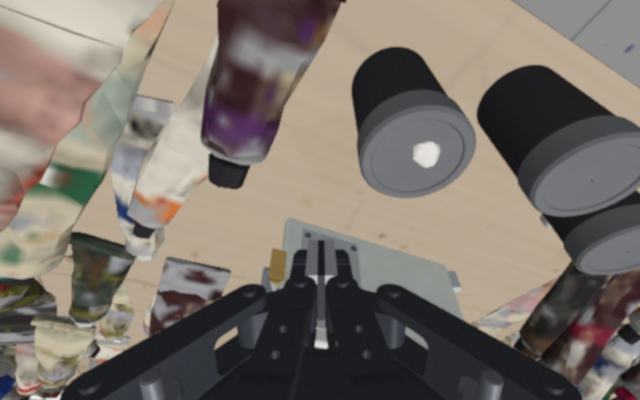

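Picture: fingertips in front of the push plate (columns 302-358), loose jars clear. Push.

```bash
S='from h import *
from rig import get_state
show(get_state())'
python3 -m pendant '{"angular":[[0,0,0],[0,0,0],[0,0,0],[0,0,0]],"linear":[[-0.35,0,0.19],[-0.35,0,0.19],[-0.35,0,0.19],[-0.35,0,0.19]],"grip":[1,1,1,1]}' | head -1; python3 -c "$S"
python3 -m pendant '{"angular":[[0,0,0],[0,0,0],[0,0,0]],"linear":[[-0.35,0,0.19],[-0.35,0,0.19],[-0.2,0,0.1]],"grip":[1,1,1]}' | head -1; python3 -c "$S"
```

```text
t: 12.05
t 12.05 box [-120.8  -45.    69.1] F box -0.6 -0.6 0.8 z [ 0.43   0.197 -0.881] open -0.4
t: 12.35
t 12.35 box [-96.2 -45.1  68.1] F box -1.2 -0.2 1.4 z [ 0.428  0.196 -0.882] open -0.2
```

Door is moving; now the latch, in small steps.

```bash
S='from h import *
from rig import get_state
show(get_state())'
for k in 1; do python3 -m pendant '{"angular":[[0,0,0],[0,0,0],[0,0,0]],"linear":[[-0.14,0,0.075],[-0.14,0,0.075],[0,0,0]],"grip":[1,1,1]}' | head -1; python3 -c "$S"
python3 -m pendant '{"angular":[[0,0,0],[0,0,0],[0,0,0]],"linear":[[-0.14,0,0.075],[0,0,0],[0,0,0]],"grip":[1,1,1]}' | head -1; python3 -c "$S"
python3 -m pendant '{"angular":[[0,0,0],[0,0,0]],"linear":[[-0.1,0,0.05],[0,0,0]],"grip":[1,1]}' | head -1; python3 -c "$S"
python3 -m pendant '{"angular":[[0,0,0],[0,0,0]],"linear":[[-0.1,0,0.05],[0,0,0]],"grip":[1,1]}' | head -1; python3 -c "$S"; done
```

```text
t: 12.65
t 12.65 box [-89.1 -44.9  68. ] F box -0.9 0.3 -0.5 z [ 0.428  0.197 -0.882] open -0.1
t: 12.95
t 12.95 box [-86.3 -45.   67.5] F box -2.8 -1.1 0.3 z [ 0.427  0.196 -0.883] open -0.1
t: 13.15
t 13.15 box [-84.4 -45.2  67.1] F box -5.6 -1.7 4.2 z [ 0.426  0.195 -0.884] open 0.1
t: 13.35
t 13.35 box [-80.7 -44.9  67.6] F box -3.6 -0.4 -2.3 z [ 0.427  0.196 -0.883] open 0.1
```

```bash
S='from h import *
from rig import get_state
show(get_state())'
for k in 1; do python3 -m pendant '{"angular":[[0,0,0],[0,0,0]],"linear":[[-0.1,0,0.05],[0,0,0]],"grip":[1,1]}' | head -1; python3 -c "$S"
python3 -m pendant '{"angular":[[0,0,0],[0,0,0]],"linear":[[-0.1,0,0.05],[0,0,0]],"grip":[1,1]}' | head -1; python3 -c "$S"
python3 -m pendant '{"angular":[[0,0,0],[0,0,0]],"linear":[[-0.07,0,0.035],[0,0,0]],"grip":[1,1]}' | head -1; python3 -c "$S"; done
```

```text
t: 13.55
t 13.55 box [-77.5 -44.9  67.7] F box -3.2 -0.6 -0.1 z [ 0.427  0.196 -0.883] open -0.1
t: 13.75
t 13.75 box [-77.2 -44.9  66.6] F box -11.8 -0.6 6.4 z [ 0.423  0.195 -0.885] open 0.2
t: 13.95
t 13.95 box [-77.1 -44.8  65.7] F box -16.0 -0.8 10.1 z [ 0.421  0.194 -0.886] open 0.1
```

Firm stop at x = -77. Back off and look.

```bash
python3 -m pendant '{"angular":[[0,0,0],[0,0,0],[0,0,0],[0,0,0],[0,0,0],[0,0,0],[0,0,0],[0,0,0]],"linear":[[0.35,0,-0.19],[0.35,0,-0.19],[0.35,0,-0.19],[0.35,0,-0.19],[0.35,0,-0.19],[-0.4,0,-0.75],[-0.4,0,-0.75],[0,0,0]],"grip":[1,1,1,1,1,1,1,1]}' | head -1
python3 -m pendant '{"angular":[[0,0,0],[0,0,0],[0,0,0],[0,0,0],[0,0,0],[0,0,0],[0,0,0],[0,0,0]],"linear":[[-0.4,0,-0.75],[0,0.8,0],[0,0.8,0],[0,0.8,0],[0,0.8,0],[0,0.8,0],[0,0.8,0],[0,0,0]],"grip":[1,1,1,1,1,1,1,1]}' | head -1
python3 hy.py 172; python3 - <<'E'
from rig import camera
import cv2,numpy as np
a=[cv2.resize(camera(n)["frame"][r:r+140,k:k+100,::-1],(400,560),interpolation=cv2.INTER_CUBIC) for n,r,k in(("top",150,280),("scene",160,265))]
cv2.imwrite("pics/end.png",np.hstack(a))
E
```

```text
t: 14.75
t: 15.55
t 15.55 box [-122.6   76.7  132. ] F box -0.4 0.6 0.4 z [ 0.427  0.198 -0.882] open 0.2
[(np.int32(1477), array([316., 213.]))]
orange y range [-36.5 -35.3  44.2  45.6] x [-33.5  34.7]
back strip y [-36.3  45.3]
```

View pics/end.png

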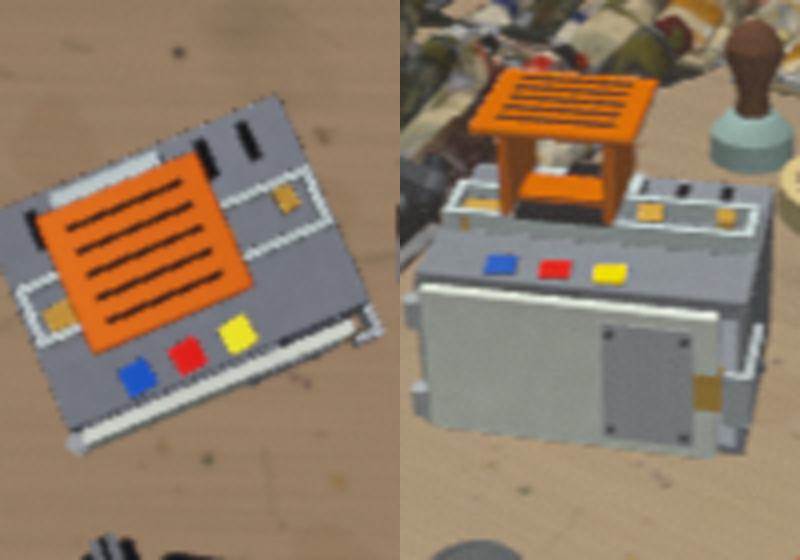

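Picture: the door stays shut with its tongue behind the strike. The handle is down, about 4.5 mm from the red tag along the rails, and the arm is clear.

```bash
python3 -c "
from rig import hand_in
print(hand_in())"
```

```text
the job is handed in; nothing more can be done
None
```

I handed the job in at about 15.6 s: the orange handle is down in the red tag's notch, about 4.5 mm from the tag, and the door stays shut with its tongue behind the strike; I did not see the jar inside, and the hand-in returned no verdict.

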